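# Clear the marker tray and hold the inspection mirror on it

## Task

The orange marker on the floor of the little hinged tray is littered with brass spacers: tip the tray by its black handle so that all four slide into the grey bin behind it, and lower the tray flat again. Then take the green handle of the sprung inspection mirror and tilt the mirror until the fixed bench camera, looking up into it, sees the marker in the middle of its reflection; finish while still holding the mirror steady at that angle. Leave the screwdriver, the dish and the canister where they are.

Things in the scene. Friction and masses are not known exactly. Their poses are not given: they have to be found in the camera images.
- station: inspection station, fixed: aluminium base plate 150 x 300 x 12 mm with a steel post (18 mm thick, 232 mm tall above the plate, at x +75 mm) that carries the mirror's pivot, and a black camera. Origin on the bench right under the pivot; z up, y level from the camera towards the tray, x level along the mirror's pivot axis, away from the robot. The line of sight lies in its y-z plane
- mirror_pivot (a point): point on the mirror's level pivot axis (parallel to the station's x) at the mirror's middle, 220 mm above the bench. The reflecting face looks down and contains this axis
- lens (a point): front of the fixed camera's lens, 190 mm to -y of the pivot and 80 mm above the bench; the camera looks up exactly at the pivot point. The marker is centred in its view when the mirror's normal halves the angle between the directions pivot to lens and pivot to marker
- mirror (a joint): tilt of the mirror (rad, -0.5 to 0.5) about the station's +x: 0 = face level, looking straight down, handle straight up; positive = green handle leans towards the camera (-y) and the face turns to look more towards the tray (+y). A spring (0.5 N m/rad, about 3 to 4 N at the handle where it is needed) pulls it back to +0.5, where it rests at the start; let go, it returns there
- mirror_handle (a point): middle of the mirror's green handle, a level round bar 16 mm thick, 50 mm long along the station's x, 95 mm from the pivot on a 10 mm stem on the mirror's back (mirror 64 x 74 mm). It swings in the station's y-z plane and can be taken from above, fingers closing along the station's y; the bar can turn between the pads
- tray_frame: fixed steel frame of the tray, 110 x 110 mm; origin on the bench under the marker, axes parallel to the station's
- tray (a joint): tilt of the tray (rad, 0 = flat on its frame, to 1.15) about its hinge: grows as the handle is lifted. Let go, it falls back flat. The spacers slide off at about 0.5 to 0.8; 1.0 clears it surely
- tray_hinge (a point): middle of the tray's hinge axis (parallel to the station's y), 74 mm above the bench, 50 mm to +x of the tray frame's origin, at the tray's open far edge
- tray_handle (a point): middle of the tray's black handle, a level round bar 14 mm thick, 96 mm long along the station's y, held by two thin arms at its ends. With the tray flat it lies 143 mm to -x of the hinge and 34 mm above the tray's floor (108 mm above the bench), 33 mm clear of the tray's near wall; take it from above, fingers closing along the station's x; the bar can turn between the pads
- marker (a point): centre of the orange marker disc (30 mm, white dot in the middle) on the tray's floor, 75 mm above the bench with the tray flat. Tray: aluminium, 115 mm long (x), 104 mm wide, walls 14 mm high on three sides, open to +x
- bin: fixed grey parts bin 150 (x) x 130 (y) mm, walls 4 mm thick, 85 mm high, the one towards the tray 50 mm; origin under its middle, on the bench, axes parallel to the station's, 137 mm to +x of the tray frame's origin
- spacer0: brass spacer, loose: round, 22 mm across, 14 mm high, about 40 g; origin in the middle of its underside
- spacer1: brass spacer, loose: round, 22 mm across, 14 mm high, about 40 g; origin in the middle of its underside
- spacer2: brass spacer, loose: round, 22 mm across, 14 mm high, about 40 g; origin in the middle of its underside
- spacer3: brass spacer, loose: round, 22 mm across, 14 mm high, about 40 g; origin in the middle of its underside
- screwdriver: bystander: loose screwdriver with blue handle lying on the bench, origin on the screwdriver
- dish: bystander: shallow round aluminium dish, 90 mm across, 22 mm high, origin under its middle
- canister: bystander: closed steel canister, 64 mm across, 110 mm high, origin under its middle
Not all that is in view belongs to the job. What is shaped like the tray_frame but blue, brown or purple is not meant.

How it is judged:
On the way, in this order (a step that is already met when the one before it is completed fails the run):
1. the tray is tipped up by more than 0.35 rad (value of joint tray above 0.35 rad), for 0.1 s.
2. all four spacers are in the bin and the tray is flat again (x of spacer0 in the frame of bin between -0.072 and 0.072 m and y of spacer0 in the frame of bin between -0.062 and 0.062 m and z of each of spacer0, spacer1, spacer2, spacer3 in the frame of bin below 0.05 m and x of spacer1 in the frame of bin between -0.072 and 0.072 m and y of spacer1 in the frame of bin between -0.062 and 0.062 m and x of spacer2 in the frame of bin between -0.072 and 0.072 m and y of spacer2 in the frame of bin between -0.062 and 0.062 m and x of spacer3 in the frame of bin between -0.072 and 0.072 m and y of spacer3 in the frame of bin between -0.062 and 0.062 m and value of joint tray below 0.06 rad), for 0.2 s.
At the end, for the whole second after the job is handed in: all four spacers lie inside the bin, the tray is flat (below 0.06 rad), the mirror is held still by the fingers (more than 0.5 N on it, below 0.08 rad/s) within 0.05 rad of the angle at which the camera sees the marker centred (all of step 2 and ((y of marker in the frame of station below 0.11 m and value of joint mirror between -0.2105 and -0.0985 rad) or (y of marker in the frame of station between 0.11 and 0.12 m and value of joint mirror between -0.1886 and -0.0766 rad) or (y of marker in the frame of station between 0.12 and 0.13 m and value of joint mirror between -0.1682 and -0.0562 rad) or (y of marker in the frame of station between 0.13 and 0.14 m and value of joint mirror between -0.149 and -0.037 rad) or (y of marker in the frame of station between 0.14 and 0.15 m and value of joint mirror between -0.1312 and -0.0192 rad) or (y of marker in the frame of station between 0.15 and 0.16 m and value of joint mirror between -0.1145 and -0.0025 rad) or (y of marker in the frame of station between 0.16 and 0.17 m and value of joint mirror between -0.099 and 0.013 rad) or (y of marker in the frame of station between 0.17 and 0.18 m and value of joint mirror between -0.0844 and 0.0276 rad) or (y of marker in the frame of station between 0.18 and 0.19 m and value of joint mirror between -0.0709 and 0.0411 rad) or (y of marker in the frame of station between 0.19 and 0.2 m and value of joint mirror between -0.0582 and 0.0538 rad) or (y of marker in the frame of station between 0.2 and 0.21 m and value of joint mirror between -0.0463 and 0.0657 rad) or (y of marker in the frame of station between 0.21 and 0.22 m and value of joint mirror between -0.0352 and 0.0768 rad) or (y of marker in the frame of station between 0.22 and 0.23 m and value of joint mirror between -0.0247 and 0.0873 rad) or (y of marker in the frame of station between 0.23 and 0.24 m and value of joint mirror between -0.0149 and 0.0971 rad) or (y of marker in the frame of station between 0.24 and 0.25 m and value of joint mirror between -0.0057 and 0.1063 rad) or (y of marker in the frame of station between 0.25 and 0.26 m and value of joint mirror between 0.003 and 0.115 rad) or (y of marker in the frame of station between 0.26 and 0.27 m and value of joint mirror between 0.0112 and 0.1232 rad) or (y of marker in the frame of station between 0.27 and 0.28 m and value of joint mirror between 0.0189 and 0.1309 rad) or (y of marker in the frame of station between 0.28 and 0.29 m and value of joint mirror between 0.0262 and 0.1382 rad) or (y of marker in the frame of station above 0.29 m and value of joint mirror between 0.0331 and 0.1451 rad)) and velocity of joint mirror between -0.08 and 0.08 rad/s and contact force between the fingers and mirror above 0.5 N); the arm keeps its last pose, push and grip.
It fails at once if the screwdriver is moved by more than 30 mm (distance of screwdriver from where it was at the start of the episode above 0.03 m).
It fails at once if the dish is moved by more than 30 mm (distance of dish from where it was at the start of the episode above 0.03 m).
It fails at once if the canister is moved by more than 30 mm (distance of canister from where it was at the start of the episode above 0.03 m).
It also fails if it takes over 58 s, if anything falls off the work surface, if the arm or the gripper's body presses on something with over 40 N, if the wrist force passes 120 N, or if a joint passes its speed limit or range.

## Robot

A 7-joint arm with a two-finger parallel gripper is mounted at the origin on the work surface. World frame = base frame: x ahead of the robot, y to its left, z up, the work surface at z = 0. Lengths are in m, angles in rad, forces in N, time in s.
With the tool pointing down it reaches from about 0.425 to 0.925 m from the base axis. Payload 6.8 kg.
Tool frame: the origin (TCP) lies midway between the tips of the shut fingers; the grasp point (between the pads) lies arm.grasp_offset behind it (arm.grasp_offset is the distance from the TCP to the grasp point, in m); z points along the fingers, x is the direction in which the jaws open and shut, and the axes are right-handed (so a half turn about z gives the same grasp; the last joint's range is limited). The gripper opens to 88 mm and grips with 3 to 60 N. Pads are 20 mm wide; open, the fingers measure 115 mm over their backs; the gripper's body (75 mm by 178 mm) begins 61 mm behind the grasp point.
Start: joints at [-1.241, 0.477, 0.022, 1.555, -0.011, 1.109, -0.083], TCP at [0.286, 0.611, 0.223] pointing down, gripper open.
Joint ranges: [-2.96, 2.96], [-0.34, 2.1], [-1.41, 1.46], [0.24, 2.44], [-1.37, 4.51], [0.17, 1.92], [-2.96, 2.96]. Speed limits (rad/s): [2.39, 2.39, 3.14, 3.14, 3.14, 3.14, 3.14].

## Interface

Orientations are given as a unit quaternion [w, x, y, z].
In Python, from bench import arm, imaging gives the robot as it stands.
- The arm moves only by the shell command python3 -m pendant 'ROWS'. ROWS is JSON, a list of rows, each a list of 7 numbers: the shift along the tool's x, y, z in units of 25 mm (1.0 is 25 mm), then the turn, a rotation vector about the tool's x, y, z in units of 5 degrees (1.0 is 5 degrees), then the closure, from 0 (fully open) to 1 (shut). A call has 1 to 8 rows; each row is the pose to reach, as a shift and turn from the pose commanded when the call began, along the tool's axes at that moment; what a row does not reach only later rows make up. A row lasts 1/12 s, in which the tool goes at most 41.7 mm and 7.16 degrees, less where a joint would pass 70% of its speed; a pose out of reach is approached as far as the arm can. A call with a gripper value outside its range is refused whole. The fingers move at their own pace and stop on an object; the grip force is fixed at half the most. Time passes only in rows, so rows that repeat a pose let the fingers close. It gives the time, the measured TCP pose, the force and the opening at its end, in the units of the state.
- arm.sense(): the state, without advancing time (a new reading comes with each control period).
- imaging.grab_frame(name): name is "scene" or "side" or "wrist"; returns a dict with "frame" (400x640x3 uint8, red, green, blue), "z_map" (400x640 float32, m along the optical axis (not along the pixel's ray), 0 where there is no reading), "fov_y" (degrees; the focal length in pixels is half the picture's height over the tangent of half this angle, whatever the lens; pixels are square), "cx", "cy" (the principal point, pixels), "k1" (the pictures are not rectified: a ray, as slopes to the right and down, at radius r is drawn at 1 + k1 r^2 times it, then the intrinsics apply), "origin" and "attitude" of the camera in the world. Camera axes: x right, y up, looking along -z (the intrinsics and any distortion apply to the point x, -y, -z); pixel columns grow to the right and rows downward; lengths in m; the calibration is good to about 2 mm. A picture is of the moment at which its call begins.
- arm.finish_job(): hands the job in, once; it reports no verdict.
The state is a dict: "t": time; "joint_positions": joint angles; "joint_vel": joint speeds; "joint_torque": joint torques, N m; "eef_pos": TCP position; "tcp_rot": TCP orientation; "wrist_force": force on the tool from outside, world axes, zero at the start; "moment": the same for the moment, N m; "opening": finger opening in m.
Only numpy, scipy, OpenCV 4.12 (cv2) and the standard library are available. Lean on these libraries where they do the work, as an engineer would, in place of code of your own. Each camera call takes 0.05 s, during which the arm holds its last target.

## Working session

There is one attempt and no reset: what is moved stays moved. The work goes in short steps, Python scripts to look and compute and a shell command to move; the robot and the scene stay as the last step left them, time stands still between calls to the robot, and variables do not carry over. Pictures are saved under pics/ and viewed, and the job is handed in when it is done.

```bash
ls; mkdir -p pics; python3 - <<'E'
from bench import arm, imaging
import cv2, numpy as np
s=arm.sense(); print({k:np.round(v,3).tolist() for k,v in s.items()}, arm.grasp_offset)
for n in ["scene","side","wrist"]:
    f=imaging.grab_frame(n)
    np.savez("%s0.npz"%n,**{k:np.array(v) for k,v in f.items()})
    cv2.imwrite(f"pics/{n}0.png",f["frame"][:,:,::-1])
    print(n,f["fov_y"],f["cx"],f["cy"],f["k1"],f["origin"],f["attitude"])
E
```

```text
pics
{'t': 0.0, 'joint_positions': [-1.241, 0.478, 0.022, 1.556, -0.012, 1.109, -0.083], 'joint_vel': [0.0, -0.001, -0.0, 0.0, 0.0, -0.001, -0.001], 'joint_torque': [0.001, -58.286, 1.535, -27.26, -0.054, 0.017, 0.0], 'eef_pos': [0.286, 0.611, 0.222], 'tcp_rot': [0.001, 0.844, 0.537, -0.001], 'wrist_force': [0.342, 0.351, 0.27], 'moment': [-0.023, -0.041, -0.032], 'opening': 0.088} 0.0187
scene 43.035305524402034 317.56835246009194 201.30134770736296 0.027378658464189656 [ 1.54457024 -0.75851184  1.44357133] [0.83185977 0.33607117 0.16854007 0.4082398 ]
side 54.29673448984099 318.72684837439937 199.57103773951272 -0.03731112162680805 [-0.00574478 -0.64609409  1.2230505 ] [ 0.87920171  0.3220832  -0.12517262 -0.32802223]
wrist 60.523226448663365 312.7154100195836 196.42992535085673 -0.012253821925591499 [0.22301454 0.63953321 0.38369137] [ 0.83677408 -0.10953755 -0.06880003  0.53205002]
```

View pics/scene0.png

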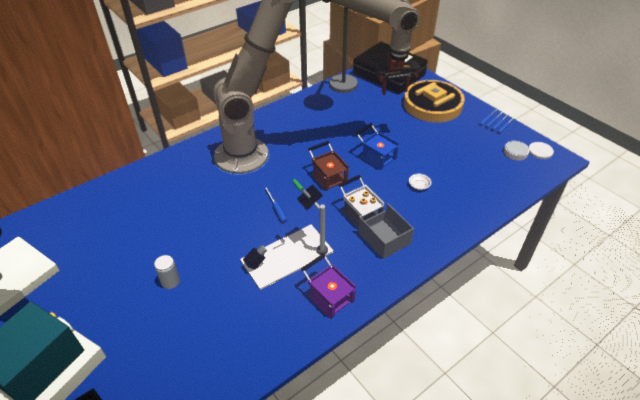

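View pics/side0.png

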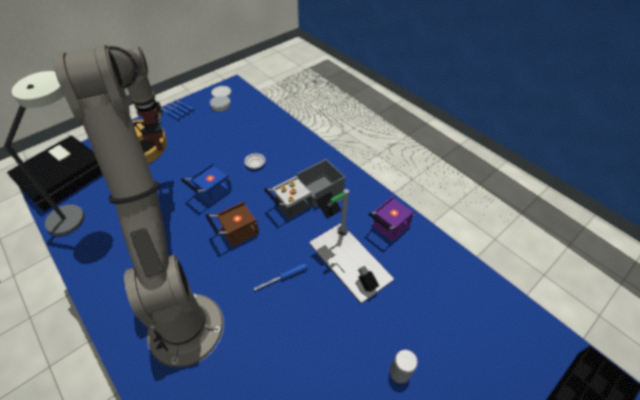

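View pics/wrist0.png

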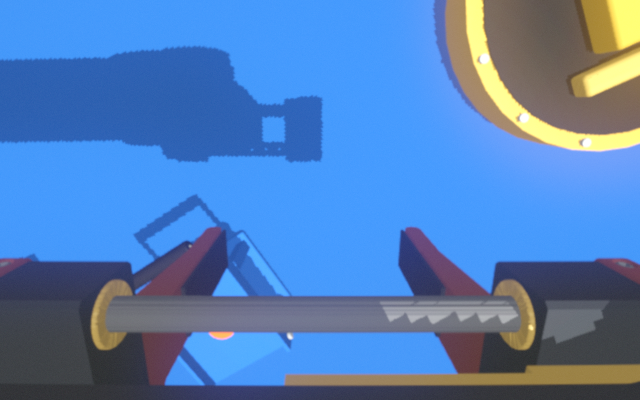

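The trays in the scene view are brown (330,165), blue (380,147), purple (332,287) and aluminium with brass spacers (363,200). Only the last one has spacers and the grey bin behind it, so it fits the description. I'll confirm that in a crop and write the helpers.

```bash
cat > h.py <<'E'
import numpy as np, cv2
from scipy.spatial.transform import Rotation as R
def load(n):
    return {k:v for k,v in np.load(n).items()}
def Rq(q): return R.from_quat([q[1],q[2],q[3],q[0]])
def fpx(f): return 200/np.tan(np.radians(f["fov_y"])/2)
def ray(f,u,v):
    F=fpx(f); a=np.array([(u-f["cx"])/F,(v-f["cy"])/F]); p=a.copy()
    for _ in range(30): p=a/(1+f["k1"]*(p@p))
    d=np.array([p[0],-p[1],-1.0]); return np.array(f["origin"]),Rq(f["attitude"]).apply(d)
def onz(f,u,v,z):
    o,d=ray(f,u,v); return o+d*(z-o[2])/d[2]
def tri(L):
    A=np.zeros((3,3));b=np.zeros(3)
    for f,u,v in L:
        o,d=ray(f,u,v); d=d/np.linalg.norm(d); P=np.eye(3)-np.outer(d,d); A+=P;b+=P@o
    x=np.linalg.solve(A,b)
    res=[np.linalg.norm((np.eye(3)-np.outer(d,d)/(d@d))@(x-o)) for o,d in [ray(*l) for l in L]]
    return x,np.round(res,4)
def dep(f,u,v):
    o,d=ray(f,u,v); z=f["z_map"][int(round(float(v))),int(round(float(u)))]; return o+d*float(z)
def proj(f,p):
    c=Rq(f["attitude"]).inv().apply(np.array(p)-f["origin"]); a=np.array([c[0],-c[1]])/-c[2]
    a=a*(1+f["k1"]*(a@a)); return a*fpx(f)+[f["cx"],f["cy"]]
def snap(name,out):
    from bench import imaging
    f=imaging.grab_frame(name); np.savez(out+".npz",**{k:np.array(v) for k,v in f.items()})
    cv2.imwrite("pics/"+out+".png",f["frame"][:,:,::-1]); return f
E
python3 - <<'E'
from h import *
a=load("scene0.npz")["frame"][130:330,230:450,::-1]; b=load("side0.npz")["frame"][140:310,250:420,::-1]
cv2.imwrite("pics/c1.png",cv2.resize(a,(660,600),interpolation=2)); cv2.imwrite("pics/c2.png",cv2.resize(b,(600,600),interpolation=2))
E
```

```text
(no output)
```

View pics/c1.png

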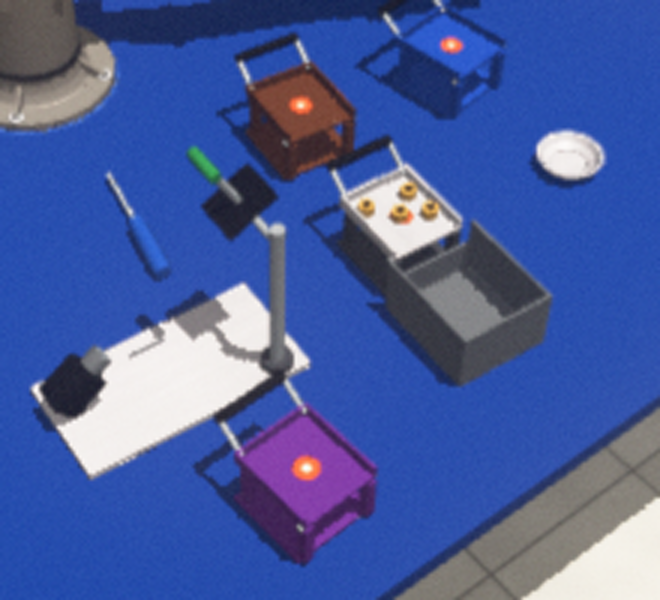

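View pics/c2.png

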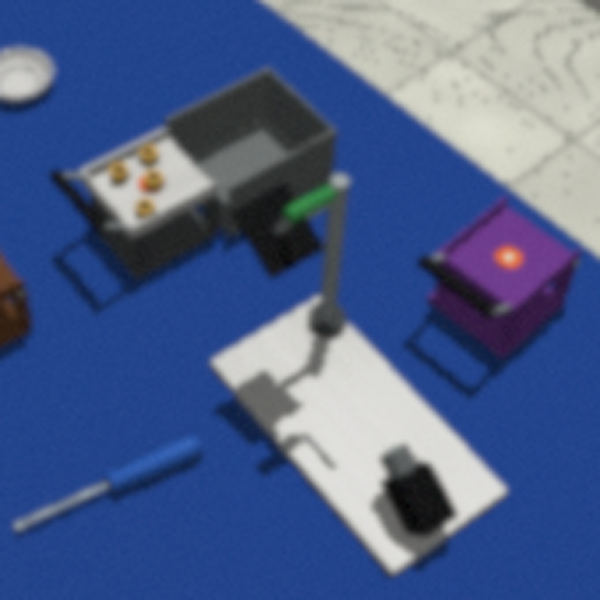

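The crop confirms it: the white aluminium tray at crop (400,210) has four brass spacers, a partly hidden orange marker and the grey bin against it. Now I'll take coarse positions from both fixed views.

```bash
python3 - <<'E'
from h import *
S=load("scene0.npz");D=load("side0.npz")
def s(x,y): return (S,230+x/3,130+y/3)
def d(x,y): return (D,250+x/3.53,140+y/3.53)
for n,a,b in [("th1",(333,168),(58,175)),("th2",(389,142),(103,220)),("green",(203,164),(310,202)),("posttop",(277,230),(341,182)),
 ("plate cornerA",(35,388),(392,575)),("plateB",(92,478),(507,492)),("plateD",(243,286),(212,362)),("bin far right",(550,297),(335,133)),("lens",(95,358),(398,455))]:
    if n.startswith("th"): pass
    print(n,[np.round(x,4).tolist() for x in tri([s(*a),d(*b)])])
# alt pairing
print("th alt",tri([s(333,168),d(103,220)]),tri([s(389,142),d(58,175)]))
print("dep",dep(*s(361,155)),dep(*s(403,212)))
for n,f in (("S",S),("D",D)):
    h=cv2.cvtColor(f["frame"],cv2.COLOR_RGB2HSV)
    m=((h[...,0]>45)&(h[...,0]<75)&(h[...,1]>100)&(h[...,2]>50)).astype(np.uint8)
    c,_=cv2.findContours(m,0,2)
    for k in c:
        if cv2.contourArea(k)>5: print(n,"green",cv2.contourArea(k),cv2.minAreaRect(k))
E
```

```text
th1 [[0.494, 0.1778, 0.1214], [0.0344, 0.0344]]
th2 [[0.5184, 0.1957, 0.1009], [0.0337, 0.0337]]
green [[0.5654, -0.0944, 0.3057], [0.0004, 0.0004]]
posttop [[0.6447, -0.056, 0.2424], [0.0006, 0.0006]]
plate cornerA [[0.4936, -0.3043, 0.0037], [0.0027, 0.0027]]
plateB [[0.6424, -0.3188, 0.0045], [0.0008, 0.0008]]
plateD [[0.5192, -0.0115, 0.0082], [0.0001, 0.0001]]
bin far right [[0.8218, 0.1618, 0.0811], [0.0526, 0.0526]]
lens [[0.5533, -0.2468, 0.0793], [0.0017, 0.0017]]
th alt (array([0.50370246, 0.14521541, 0.11099405]), array([0.0016, 0.0016])) (array([0.50796427, 0.23343124, 0.1063142 ]), array([0.0001, 0.0001]))
dep [0.50561334 0.18848692 0.10797764] [0.59896019 0.17917217 0.08568726]
S green 30.0 ((297.5, 184.5), (12.727920532226562, 2.8284268379211426), 45.0)
D green 66.5 ((336.8595886230469, 196.77528381347656), (5.829988479614258, 15.051970481872559), 57.9946174621582)
```

```bash
python3 -m pendant '[[0,0,-1.6,0,0,0,0],[-0.4,0.4,-3,0,0,1,0],[-1.4,1.6,-4.2,0,0,2.2,0],[-2.4,2.8,-4.3,0,0,3.4,0],[-3.4,4,-4.3,0,0,4.6,0],[-4.4,5.1,-4.3,0,0,5.8,0],[-5.4,6.2,-4.3,0,0,6.8,0],[-6.4,7.3,-4.3,0,0,6.9,0]]'
```

```text
t: 0.82
eef_pos: [0.384, 0.387, 0.3301]
tcp_rot: [-0.0, 0.966, 0.26, -0.0]
wrist_force: [0.1, 0.8, 0.4]
opening: 0.0876
```

```bash
python3 -m pendant '[[-0.2,1.5,0,0,0,1,0],[-0.4,3,0,0,0,2,0],[-0.6,4.5,0,0,0,3.2,0],[-0.8,6,0,0,0,4.4,0],[-1,7.6,0,0,0,5.6,0],[-1.2,9.2,0,0,0,6.8,0],[-1.3,10.6,0,0,0,6.8,0],[-1.3,11.6,0,0,0,6.8,0]]'; python3 - <<'E'
from h import *
f=snap("wrist","w1")
E
```

```text
t: 1.48
eef_pos: [0.503, 0.1185, 0.3304]
tcp_rot: [0.0, 0.999, -0.033, 0.0]
wrist_force: [0.8, 0.1, -0.2]
opening: 0.0875
```

View pics/w1.png

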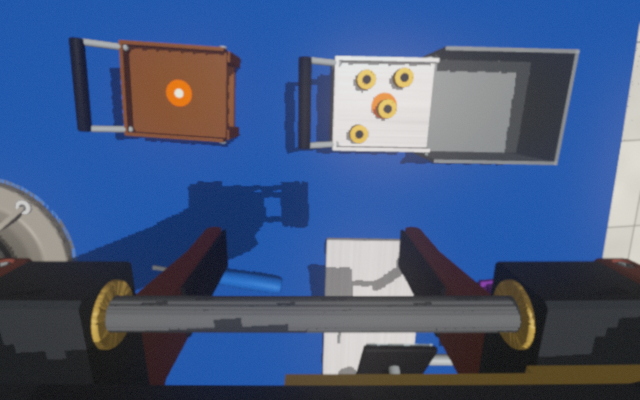

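The wrist view shows the aluminium tray at (384,103) with its black handle at (305,57..150), the bin at (505,105), the brown tray at left, and the white base plate and mirror at the bottom. I'll move 70 mm for a second view.

```bash
python3 -m pendant '[[0,1.5,0,0,0,0,0],[0,2.8,0,0,0,0,0],[0,2.8,0,0,0,0,0]]'; python3 - <<'E'
from h import *
f=snap("wrist","w2")
def handle(f,c0,c1,r0,r1):
    g=f["frame"][r0:r1,c0:c1].max(axis=2)
    m=(g<45).astype(np.uint8); c,_=cv2.findContours(m,0,2); c=max(c,key=cv2.contourArea)
    r=cv2.minAreaRect(c); b=cv2.boxPoints(r)+[c0,r0]; b=b[np.argsort(b[:,1])]
    return (b[0]+b[1])/2,(b[2]+b[3])/2,r
A=load("w1.npz");
for n,f in (("1",A),("2",f)):
    h=cv2.cvtColor(f["frame"],cv2.COLOR_RGB2HSV)
    m=((h[...,0]>4)&(h[...,0]<14)&(h[...,1]>180)&(h[...,2]>120)).astype(np.uint8)
    c,_=cv2.findContours(m,0,2)
    print(n,[(cv2.contourArea(k),np.round(cv2.minEnclosingCircle(k)[0],1)) for k in c if cv2.contourArea(k)>20])
print(handle(A,290,318,40,165))
E
```

```text
t: 1.78
eef_pos: [0.4975, 0.0457, 0.3303]
tcp_rot: [0.001, 0.999, -0.036, -0.0]
wrist_force: [0.3, 0.3, -0.2]
opening: 0.0877
1 [(546.5, array([178.9,  92.5]))]
2 []Traceback (most recent call last):
  File "<stdin>", line 14, in <module>
  File "<stdin>", line 5, in handle
ValueError: max() iterable argument is empty
```

View pics/w2.png

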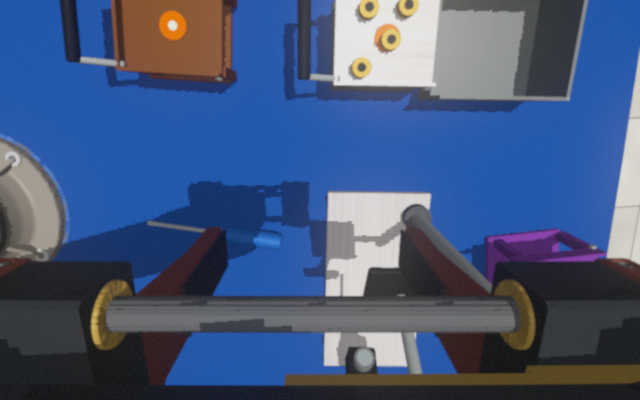

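```bash
python3 - <<'E'
from h import *
A=load("w1.npz");B=load("w2.npz")
cv2.imwrite("pics/c3.png",cv2.resize(A["frame"][40:170,285:445,::-1],(800,650),interpolation=2)[:600])
cv2.imwrite("pics/c4.png",cv2.resize(B["frame"][0:105,285:445,::-1],(800,525),interpolation=2))
E
```

```text
(no output)
```

View pics/c3.png

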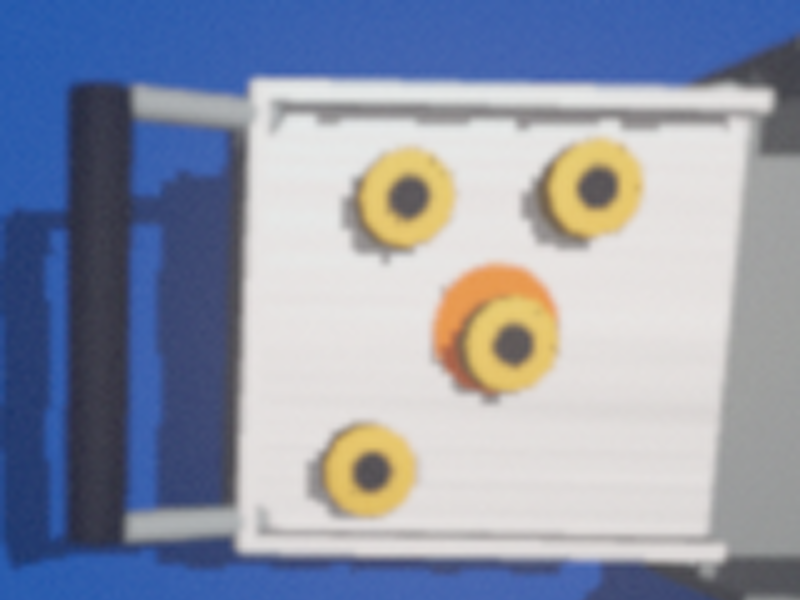

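View pics/c4.png

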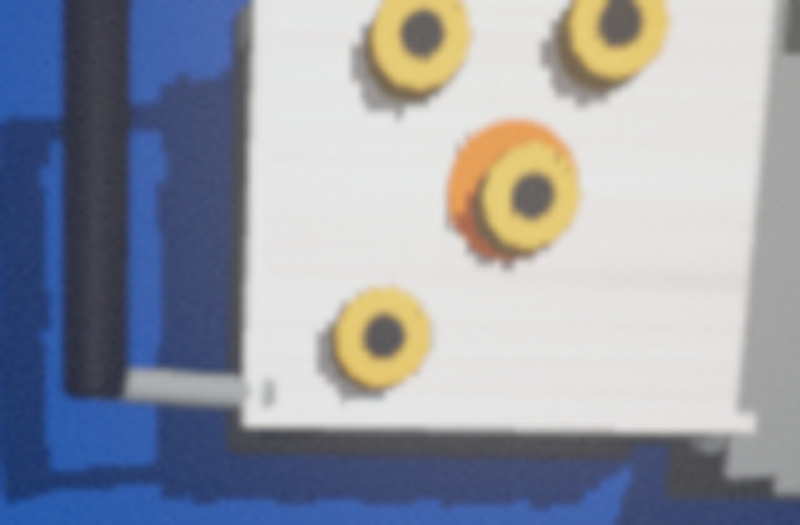

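```bash
python3 - <<'E'
from h import *
A=load("w1.npz");B=load("w2.npz");S=load("scene0.npz")
a=lambda x,y:(A,285+x/5-.4,40+y/5-.4)
b=lambda x,y:(B,285+x/5-.4,y/5-.4)
for n,p,q in [("handle near end",(98,542),(95,393)),("marker",(496,327),(514,185)),("spacer",(372,472),(384,336)),("spacer2",(515,345),(533,195)),("tray corner",(240,552),(244,428))]:
    print(n,tri([a(*p),b(*q)]))
z=.108
h1=onz(*a(102,86),z);h2=onz(*a(98,542),z);m=onz(*a(496,327),.075)
print(h1,h2,(h1+h2)/2,np.linalg.norm(h1-h2)); print("marker",m, "dist",m-(h1+h2)/2)
print("dep",dep(*a(100,314)),dep(*a(300,300)),dep(*b(300,300)))
print("handle yaw",np.degrees(np.arctan2(-(h1-h2)[0],(h1-h2)[1])))
print("wrist in tool")
E
```

```text
handle near end (array([0.49534596, 0.14230923, 0.11198754]), array([0.0002, 0.0002]))
marker (array([0.59099941, 0.18210101, 0.0781514 ]), array([0.0001, 0.0001]))
spacer (array([0.55956707, 0.15144912, 0.08832394]), array([0., 0.]))
spacer2 (array([0.59288633, 0.17798495, 0.08923685]), array([0.0001, 0.0001]))
tray corner (array([0.52793632, 0.13439091, 0.08411577]), array([0.0002, 0.0002]))
[0.50325283 0.23696301 0.108     ] [0.49541662 0.14182614 0.108     ] [0.49933473 0.18939457 0.108     ] 0.0954590460465584
marker [0.59155907 0.18206756 0.075     ] dist [ 0.09222434 -0.00732701 -0.033     ]
dep [0.4996257  0.19083106 0.11535803] [0.54580966 0.19125414 0.07438808] [0.54271615 0.1619199  0.07370265]
handle yaw -4.708694628181294
wrist in tool
```

Handle centre is (0.499, 0.189, 0.108), length 95 mm, yaw −4.7°. The triangulated heights are 0.112 for the handle and 0.078 for the marker, both agreeing with the text, and the marker is 92.5 mm from the handle (93 expected). I'll approach with the fingers half shut, since the tray wall is close.

```bash
python3 -m pendant '[[-0.1,-1.5,0,0,0,0.1,0.55],[-0.2,-3,0.3,0,0,0.1,0.55],[-0.3,-4.4,1,0,0,0.1,0.55],[-0.34,-5.74,2,0,0,0.1,0.55],[-0.34,-5.74,3.5,0,0,0.1,0.55],[-0.34,-5.74,5,0,0,0.1,0.55],[-0.34,-5.74,6,0,0,0.1,0.55],[-0.34,-5.74,6,0,0,0.1,0.55]]'
```

```text
t: 2.5
eef_pos: [0.4944, 0.1966, 0.1749]
tcp_rot: [0.003, 0.999, -0.034, -0.004]
wrist_force: [0.5, -1.2, -0.2]
opening: 0.0403
```

```bash
python3 - <<'E'
from h import *
f=snap("wrist","w3")
E
```

```text
(no output)
```

View pics/w3.png

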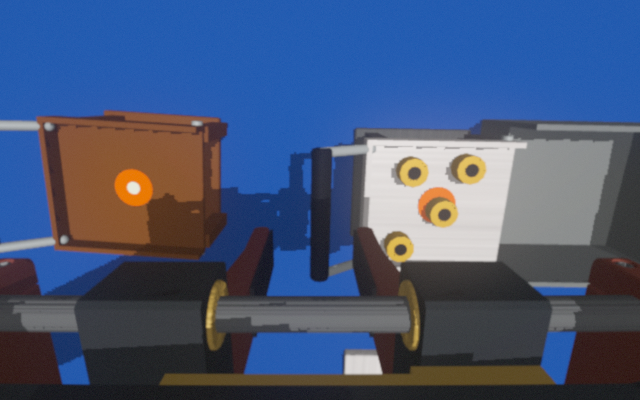

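```bash
python3 - <<'E'
from h import *
from bench import arm
s=arm.sense(); print(s["eef_pos"],s["tcp_rot"])
M=Rq(s["tcp_rot"]); print(M.as_matrix().round(3))
t=np.array([.4993,.1894,.0893]); print("units",M.inv().apply(t-s["eef_pos"])/.025)
E
```

```text
[0.49634181 0.19685116 0.17791979] [ 0.00154537  0.99938785 -0.03486225 -0.00248352]
[[ 0.998 -0.07  -0.005]
 [-0.07  -0.998 -0.003]
 [-0.005  0.003 -1.   ]]
units [0.15602371 0.27751299 3.54499996]
```

```bash
python3 -m pendant '[[0.1,0.2,0.8,0,0,0.1,0.55],[0.1,0.25,1.8,0,0,0.1,0.55],[0.1,0.25,2.8,0,0,0.1,0.55],[0.1,0.25,3.5,0,0,0.1,0.55],[0.1,0.25,3.5,0,0,0.1,0.55],[0.1,0.25,3.5,0,0,0.1,0.55]]'; python3 - <<'E'
from h import *
from bench import arm
f=snap("wrist","w4")
s=arm.sense()
M=Rq(s["tcp_rot"]); print(s["eef_pos"],M.as_matrix().round(3)[0])
t=np.array([.4993,.1894,.0893]); print("units",M.inv().apply(t-s["eef_pos"])/.025)
E
```

```text
t: 3.05
eef_pos: [0.5013, 0.1908, 0.094]
tcp_rot: [-0.0, 0.999, -0.04, 0.0]
wrist_force: [0.1, 0.6, 0.9]
opening: 0.0395
[0.50191563 0.19095214 0.09462111] [ 0.997 -0.08   0.002]
units [-0.09979861  0.07060901  0.21250521]
```

View pics/w4.png

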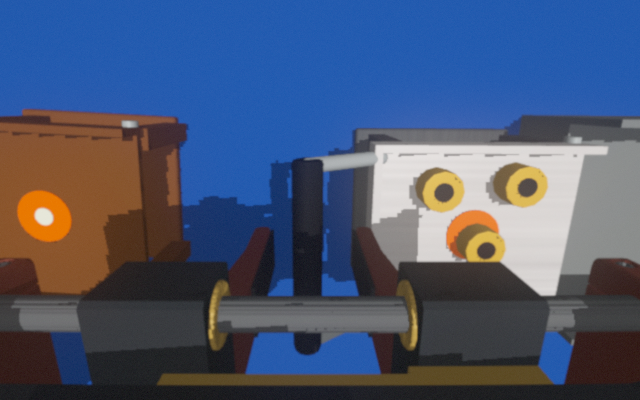

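The handle bar (307,250) lies between the fingers, at (245,260) and (370,260), and is slightly left of centre as computed. I'll go down a little more and close.

```bash
python3 -m pendant '[[-0.1,0.05,0.2,0,0,0,0.55],[-0.1,0.05,0.2,0,0,0,0.8],[-0.1,0.05,0.2,0,0,0,1],[-0.1,0.05,0.2,0,0,0,1],[-0.1,0.05,0.2,0,0,0,1],[-0.1,0.05,0.2,0,0,0,1],[-0.1,0.05,0.2,0,0,0,1],[-0.1,0.05,0.2,0,0,0,1]]'; python3 - <<'E'
from h import *
from bench import arm
s=arm.sense()
M=Rq(s["tcp_rot"]); print(s["eef_pos"],M.as_matrix().round(4),s["wrist_force"],s["opening"])
E
```

```text
t: 3.77
eef_pos: [0.4987, 0.1891, 0.088]
tcp_rot: [-0.0, 0.999, -0.04, 0.001]
wrist_force: [1.7, -0.5, 1.7]
opening: 0.0133
[0.49865835 0.18906546 0.08804959] [[ 9.968e-01 -8.030e-02  1.200e-03]
 [-8.030e-02 -9.968e-01  5.000e-04]
 [ 1.200e-03 -6.000e-04 -1.000e+00]] [ 1.70349965 -0.51625376  1.67269914] 0.01330509081393355
```

```bash
python3 -m pendant '[[0.08,0,-0.32,0,0,0,1],[0.19,0,-0.63,0,0,0,1],[0.31,0,-0.94,0,0,0,1],[0.45,0,-1.24,0,0,0,1],[0.6,0,-1.53,0,0,0,1],[0.77,0,-1.82,0,0,0,1],[0.96,0,-2.09,0,0,0,1],[1.16,0,-2.35,0,0,0,1]]'; python3 - <<'E'
from h import *
from bench import arm
s=arm.sense()
M=Rq(s["tcp_rot"]); print(s["eef_pos"],M.as_matrix().round(4),s["wrist_force"],s["opening"])
f=snap("wrist","w5"); f=snap("scene","s5")
cv2.imwrite("pics/s5c.png",cv2.resize(f["frame"][130:330,270:490,::-1],(660,600)))
E
```

```text
t: 4.43
eef_pos: [0.5252, 0.1867, 0.1466]
tcp_rot: [0.0, 0.999, -0.04, -0.002]
wrist_force: [-6.5, 0.7, 0.3]
opening: 0.0131
[0.52517256 0.18672088 0.14663614] [[ 9.968e-01 -7.940e-02 -4.400e-03]
 [-7.940e-02 -9.968e-01 -3.000e-04]
 [-4.400e-03  7.000e-04 -1.000e+00]] [-6.48072523  0.68509649  0.30011394] 0.013060254712488307
```

View pics/s5c.png

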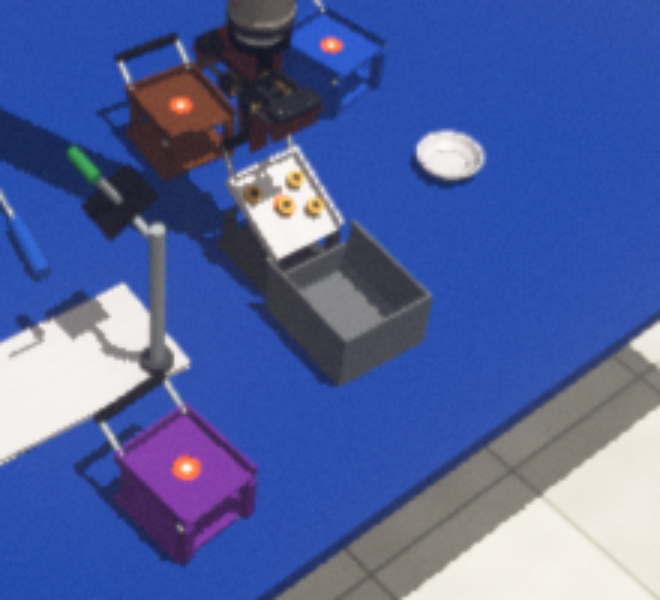

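```bash
python3 -m pendant '[[0.27,0,-0.31,0,0,0,1],[0.61,0,-0.64,0,0,0,1],[0.92,0,-0.91,0,0,0,1],[1.3,0,-1.18,0,0,0,1],[1.65,0,-1.4,0,0,0,1],[2.02,0,-1.59,0,0,0,1],[2.39,0,-1.76,0,0,0,1],[2.78,0,-1.9,0,0,0,1]]'; python3 -m pendant '[[0,0,0,0,0,0,1],[0,0,0,0,0,0,1],[0,0,0,0,0,0,1],[0,0,0,0,0,0,1],[0,0,0,0,0,0,1],[0,0,0,0,0,0,1]]'; python3 - <<'E'
from h import *
f=snap("wrist","w6"); f=snap("scene","s6")
cv2.imwrite("pics/s6c.png",cv2.resize(f["frame"][130:330,270:490,::-1],(660,600)))
E
```

```text
t: 5.2
eef_pos: [0.5959, 0.1807, 0.1956]
tcp_rot: [-0.0, 0.999, -0.04, -0.001]
wrist_force: [-3.4, -0.0, 3.4]
opening: 0.0133
t: 5.7
eef_pos: [0.597, 0.1807, 0.1957]
tcp_rot: [-0.0, 0.999, -0.04, 0.001]
wrist_force: [-2.4, -0.7, 7.6]
opening: 0.013
```

View pics/s6c.png

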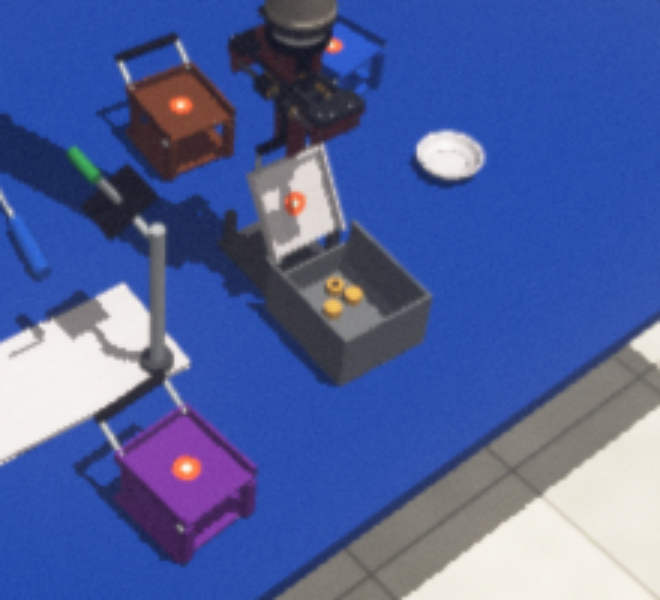

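View pics/w6.png

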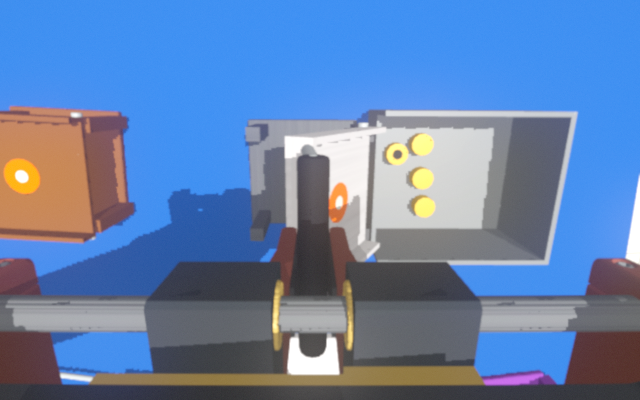

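All four spacers lie in the bin, at wrist (422,144), (397,154), (422,178) and (423,207), and the tray is empty with the marker clear. I'll lower it along the same arc.

```bash
python3 -m pendant '[[-0.39,0,0.14,0,0,0,1],[-0.76,0,0.31,0,0,0,1],[-1.13,0,0.5,0,0,0,1],[-1.48,0,0.72,0,0,0,1],[-1.86,0,0.99,0,0,0,1],[-2.17,0,1.26,0,0,0,1],[-2.51,0,1.59,0,0,0,1],[-2.78,0,1.9,0,0,0,1]]'; python3 -m pendant '[[-0.2,0,0.26,0,0,0,1],[-0.39,0,0.53,0,0,0,1],[-0.56,0,0.82,0,0,0,1],[-0.71,0,1.11,0,0,0,1],[-0.85,0,1.41,0,0,0,1],[-0.97,0,1.72,0,0,0,1],[-1.08,0,2.03,0,0,0,1],[-1.16,0,2.35,0,0,0,1]]';  python3 -m pendant '[[0,0,0,0,0,0,1],[0,0,0,0,0,0,1],[0,0,0,0,0,0,1]]'
```

```text
t: 6.47
eef_pos: [0.5261, 0.187, 0.1457]
tcp_rot: [-0.0, 0.999, -0.04, 0.0]
wrist_force: [2.1, 3.1, 0.0]
opening: 0.0135
t: 7.13
eef_pos: [0.4986, 0.1894, 0.0876]
tcp_rot: [-0.0, 0.999, -0.04, 0.001]
wrist_force: [-2.8, -2.2, 44.0]
opening: 0.0133
t: 7.38
eef_pos: [0.4987, 0.1894, 0.0872]
tcp_rot: [-0.0, 0.999, -0.04, 0.001]
wrist_force: [5.1, 4.1, -3.4]
opening: 0.0133
```

```bash
python3 -m pendant '[[0,0,0,0,0,0,0.8],[0,0,0,0,0,0,0.55],[0,0,0,0,0,0,0.55],[0,0,-1,0,0,0,0.55],[0,0,-2.4,0,0,0,0.55],[0,0,-4,0,0,0,0.55],[0,0,-5.6,0,0,0,0.5],[0,0,-7.2,0,0,0,0.5]]';  python3 -m pendant '[[0,0,-1.6,0,0,0,0.3],[0,0,-3.2,0,0,0,0],[0,0,-4.8,0,0,0,0],[0,0,-5.6,0,0,0,0],[0,0,-5.6,0,0,0,0]]'; python3 - <<'E'
from h import *
f=snap("wrist","w7"); f=snap("side","d7");f=snap("scene","s7")
cv2.imwrite("pics/d7c.png",cv2.resize(f["frame"][130:330,230:450,::-1],(660,600)))
E
```

```text
t: 8.05
eef_pos: [0.497, 0.1878, 0.2689]
tcp_rot: [0.001, 0.999, -0.04, -0.001]
wrist_force: [0.8, 1.0, -0.1]
opening: 0.0437
t: 8.47
eef_pos: [0.4995, 0.1889, 0.4124]
tcp_rot: [-0.002, 0.999, -0.04, 0.003]
wrist_force: [0.3, -0.5, 0.6]
opening: 0.0737
```

View pics/w7.png

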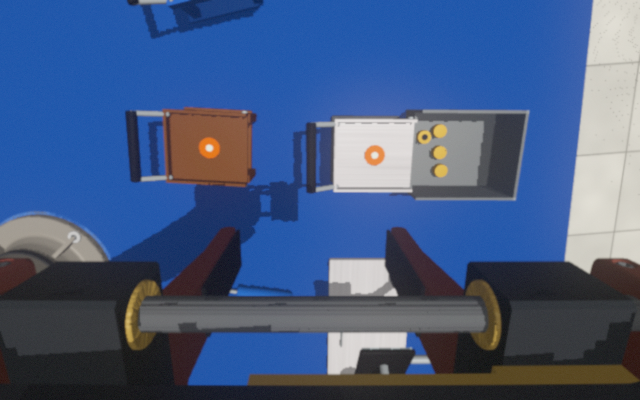

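View pics/d7c.png

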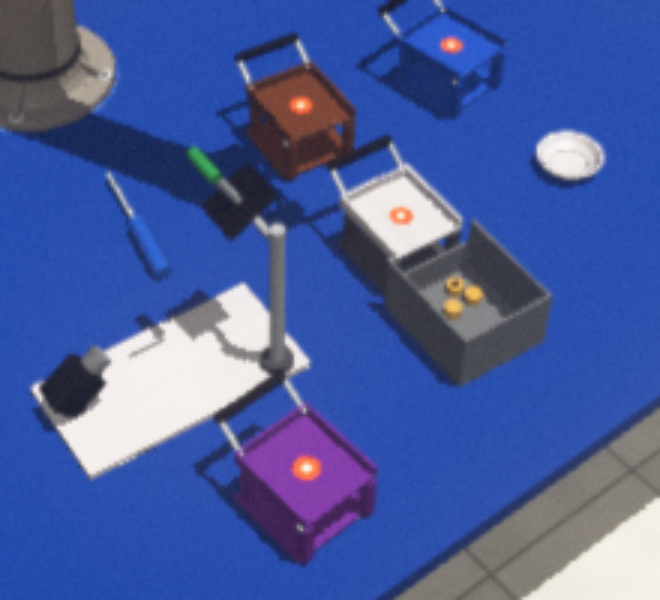

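Tray flat, marker fully clear at (374,155), four spacers in the bin at (424..441,130..171). Next I'll turn the tool by 90° and look at the mirror handle from above.

```bash
python3 -m pendant '[[0,1.2,-0.3,0,0,1.3,0],[-0.1,2.6,-0.6,0,0,2.6,0],[-0.1,4,-0.9,0,0,3.9,0],[-0.2,5.5,-1.2,0,0,5.2,0],[-0.3,7,-1.2,0,0,6.5,0],[-0.4,8.5,-1.2,0,0,7.8,0],[-0.5,10,-1.2,0,0,9.1,0],[-0.5,11.2,-1.2,0,0,10.4,0]]';  python3 -m pendant '[[0,0,0,0,0,1.3,0],[0,0,0,0,0,2.6,0],[0,0,0,0,0,3.9,0],[0,0,0,0,0,5.2,0],[0,0,0,0,0,6.5,0],[0,0,0,0,0,7.6,0],[0,0,0,0,0,7.6,0]]'; python3 - <<'E'
from h import *
from bench import arm
f=snap("wrist","w8"); s=arm.sense(); print(s["joint_positions"].round(2),s["eef_pos"])
E
```

```text
t: 9.28
eef_pos: [0.4611, -0.0921, 0.4359]
tcp_rot: [0.001, 0.879, -0.477, -0.001]
wrist_force: [0.4, -0.3, -0.6]
opening: 0.088
t: 9.87
eef_pos: [0.4622, -0.0891, 0.4357]
tcp_rot: [-0.002, -0.677, 0.736, 0.001]
wrist_force: [0.0, 0.2, 0.1]
opening: 0.0879
[-0.62 -0.05  0.66  1.73  0.03  1.46 -1.61] [ 0.46231595 -0.0890927   0.43594237]
```

View pics/w8.png

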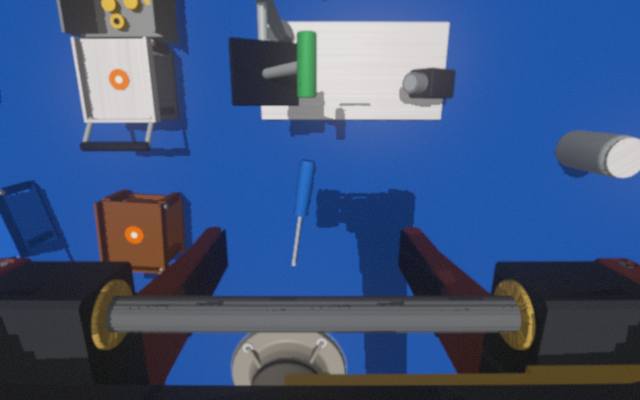

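The wrist view shows the green bar upright at (307,33..97) with its stem joining at its middle (297,69). The lens tube is at (413,83), the clear marker at (119,79), the base plate at (262..449,22..120) and the screwdriver at (300,210). I'll step 50 mm for a second view.

```bash
python3 -m pendant '[[0,-1,0,0,0,0,0],[0,-2,0,0,0,0,0],[0,-2.4,0,0,0,0,0],[0,-2.4,0,0,0,0,0]]'; python3 - <<'E'
from h import *
snap("wrist","w9")
A=load("w8.npz");B=load("w9.npz");out=[]
W7=load("w7.npz")
for n,f in (("8",A),("9",B),("7",W7)):
    h=cv2.cvtColor(f["frame"],cv2.COLOR_RGB2HSV)
    m=((h[...,0]>45)&(h[...,0]<75)&(h[...,1]>100)&(h[...,2]>50)).astype(np.uint8)
    c,_=cv2.findContours(m,0,2); c=[k for k in c if cv2.contourArea(k)>50]
    for k in c:
        r=cv2.minAreaRect(k); print(n,r); out.append((f,)+r[0])
    m=((h[...,0]>3)&(h[...,0]<16)&(h[...,1]>200)&(h[...,2]>150)).astype(np.uint8)
    c,_=cv2.findContours(m,0,2)
    for k in c:
        if cv2.contourArea(k)>40:
            e=cv2.minEnclosingCircle(k); print("  orange",cv2.contourArea(k),np.round(e[0],1),round(e[1],1),onz(f,*e[0],.075).round(4))
print(tri(out[:2]))
E
```

```text
t: 10.25
eef_pos: [0.524, -0.0933, 0.4359]
tcp_rot: [-0.002, -0.68, 0.734, 0.0]
wrist_force: [0.2, -0.3, 0.2]
opening: 0.0882
8 ((305.5, 64.0), (64.0, 17.0), 90.0)
  orange 227.0 [133.7 234.8] 9.6 [0.352  0.2123 0.075 ]
9 ((307.5, 142.0), (17.0, 58.0), 0.0)
  orange 201.5 [138.5 268. ] 9.0 [0.3529 0.2112 0.075 ]
  orange 288.5 [209.  147.5] 10.4 [0.3525 0.2123 0.075 ]
(array([ 0.56412019, -0.09322475,  0.30524804]), array([0.0001, 0.0001]))
```

View pics/w9.png

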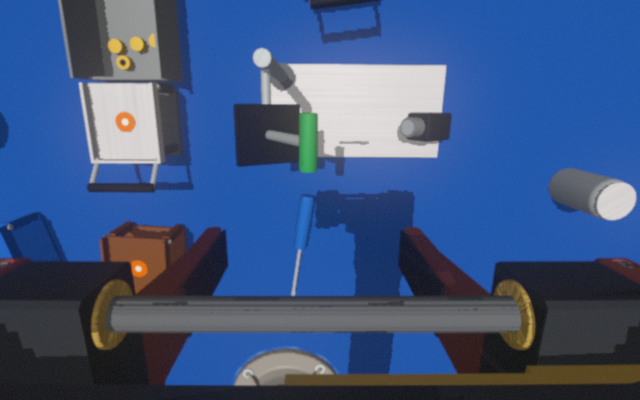

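```bash
python3 - <<'E'
from h import *
A=load("w8.npz");B=load("w9.npz");W7=load("w7.npz")
print("marker tri",tri([(A,119,79),(B,124.8,121.7)]),"w7",onz(W7,374,155,.075))
m,_=tri([(A,119,79),(B,124.8,121.7)])
for n,f,cs in (("9",B,[(446,65),(438,158)]),("8",A,[(448,22),(441,120),(262,120)])):
    P=[onz(f,*c,.012) for c in cs]; print(n,[p.round(4).tolist() for p in P])
    d=P[0]-P[1]; print(np.linalg.norm(d),"x yaw",np.degrees(np.arctan2(d[1],d[0])))
print("post top",tri([(B,262,57),(load("scene0.npz"),322.3,206.7)]))
y=np.radians(-4.7); X=np.array([np.cos(y),np.sin(y)]);Y=np.array([-np.sin(y),np.cos(y)])
g=np.array([.5641,-.0932]); piv=g+.0455*Y; print("pivot",piv)
mk=np.array([.5916,.1821]); my=(mk-piv)@Y; print("marker in st",(mk-piv)@X,my)
a=np.arctan2(.19,.14);b=np.arctan2(my,.145);print("angle",(b-a)/2)
h=piv-.095*np.sin((b-a)/2)*Y; print("handle goal",h,.22+.095*np.cos((b-a)/2))
cv2.imwrite("pics/c9.png",cv2.resize(B["frame"][40:200,220:480,::-1],(780,480),interpolation=2))
E
```

```text
marker tri (array([0.59142724, 0.1797143 , 0.07774598]), array([0.0003, 0.0003])) w7 [0.5910031  0.18174876 0.075     ]
9 [[0.6392, -0.3194, 0.012], [0.4889, -0.3089, 0.012]]
0.15064427117989615 x yaw -3.992700951250538
8 [[0.6387, -0.3174, 0.012], [0.489, -0.308, 0.012], [0.514, -0.0099, 0.012]]
0.14992154365014568 x yaw -3.595914590361673
post top (array([ 0.64288879, -0.05431281,  0.24028618]), array([0.0001, 0.0001]))
pivot [ 0.5678282 -0.047853 ]
marker in st 0.004849856711645678 0.2311275815783316
angle 0.03736638039373524
handle goal [ 0.5675374  -0.05139005] 0.31493368601320026
```

View pics/c9.png

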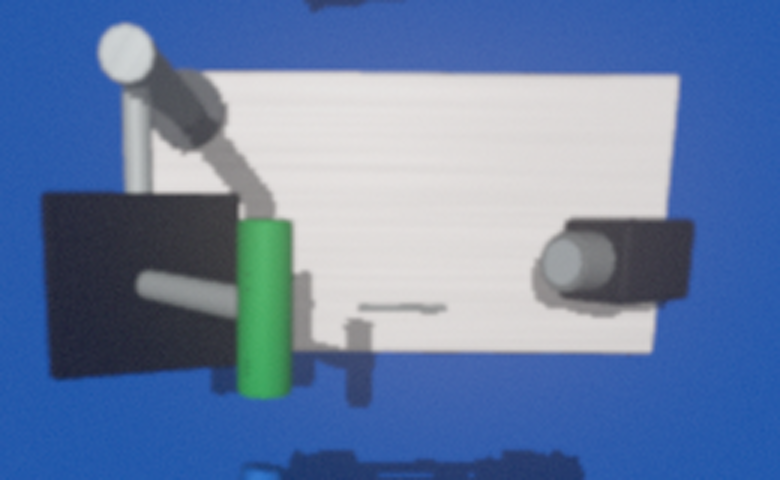

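Everything agrees: the bar is at (0.564,−0.093,0.305) against an expected height of 0.303. The pivot is (0.568,−0.048) from the bar and the same from the post top. Marker y is 0.231, so the goal angle is +0.037 rad. I'll approach with the tool tilted about 15° towards the stem direction.

```bash
python3 -m pendant '[[0.1,-0.5,0.2,0,-1,0,0.4],[0.2,-1,0.6,0,-2,0,0.4],[0.39,-1.6,1.2,0,-3.1,0,0.4],[0.39,-1.6,2.2,0,-3.1,0,0.4],[0.39,-1.6,3,0,-3.1,0,0.4],[0.39,-1.6,3.4,0,-3.1,0,0.4],[0.39,-1.6,3.4,0,-3.1,0,0.4]]'; cat > tgt.py <<'E'
from h import *
from bench import arm
import sys
t=np.array(eval(sys.argv[1])); s=arm.sense(); M=Rq(s["tcp_rot"])
print("pos",s["eef_pos"].round(4),"F",np.round(s["wrist_force"],1),"open",round(float(s["opening"]),4)); print(M.as_matrix().round(3)); print("units",(M.inv().apply(t-s["eef_pos"])/.025).round(2))
E
python3 -c "from h import *; snap('wrist','w10')"
python3 tgt.py "[.5644,-.0900,.2929]"
```

```text
t: 10.88
eef_pos: [0.5601, -0.1061, 0.3505]
tcp_rot: [0.098, -0.672, 0.728, 0.093]
wrist_force: [-0.3, -0.4, 0.3]
opening: 0.0529
pos [ 0.5611 -0.1062  0.3523] F [ 0.4 -0.2  1.2] open 0.0528
[[-0.076 -0.997  0.02 ]
 [-0.96   0.079  0.267]
 [-0.268  0.002 -0.963]]
units [ 0.01 -0.09  2.47]
```

View pics/w10.png

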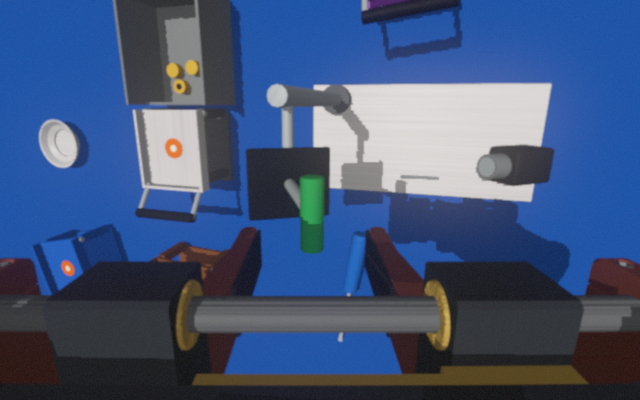

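The green bar (312,213) is centred between the fingers, at (245,250) and (378,250). I'll descend along the tool axis and then close.

```bash
python3 -m pendant '[[0,-0.05,0.8,0,0,0,0.4],[0,-0.09,1.6,0,0,0,0.4],[0,-0.09,2.3,0,0,0,0.4],[0,-0.09,2.45,0,0,0,0.4],[0,-0.09,2.45,0,0,0,0.4],[0,-0.09,2.45,0,0,0,0.4]]'; python3 tgt.py "[.5644,-.0900,.2929]"; python3 -c "from h import *; snap('wrist','w11')"
```

```text
t: 11.43
eef_pos: [0.5662, -0.0908, 0.2953]
tcp_rot: [0.1, -0.672, 0.728, 0.091]
wrist_force: [0.2, 0.2, 0.6]
opening: 0.0529
pos [ 0.5662 -0.0908  0.2953] F [0.2 0.2 0.6] open 0.0529
[[-0.076 -0.997  0.023]
 [-0.961  0.079  0.266]
 [-0.267 -0.002 -0.964]]
units [-0.    0.07  0.1 ]
```

View pics/w11.png

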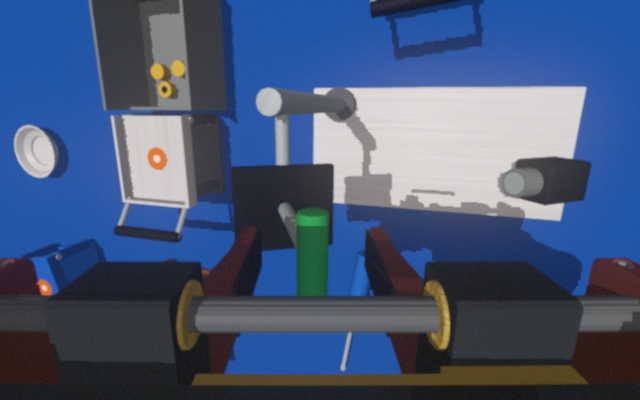

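```bash
python3 -m pendant '[[0,0.05,0.1,0,0,0,0.6],[0,0.05,0.1,0,0,0,0.8],[0,0.05,0.1,0,0,0,1],[0,0.05,0.1,0,0,0,1],[0,0.05,0.1,0,0,0,1],[0,0.05,0.1,0,0,0,1],[0,0.05,0.1,0,0,0,1],[0,0.05,0.1,0,0,0,1]]'; python3 tgt.py "[.5678,-.0482,.3033]"; python3 -c "from h import *; snap('wrist','w12')"
```

```text
t: 12.15
eef_pos: [0.5645, -0.0896, 0.2914]
tcp_rot: [0.099, -0.672, 0.728, 0.092]
wrist_force: [-0.7, 1.8, 2.2]
opening: 0.0152
pos [ 0.5645 -0.0896  0.2914] F [-0.7  1.8  2.2] open 0.0152
[[-0.077 -0.997  0.021]
 [-0.96   0.08   0.267]
 [-0.268 -0.    -0.963]]
units [-1.73 -0.   -0.01]
```

View pics/w12.png

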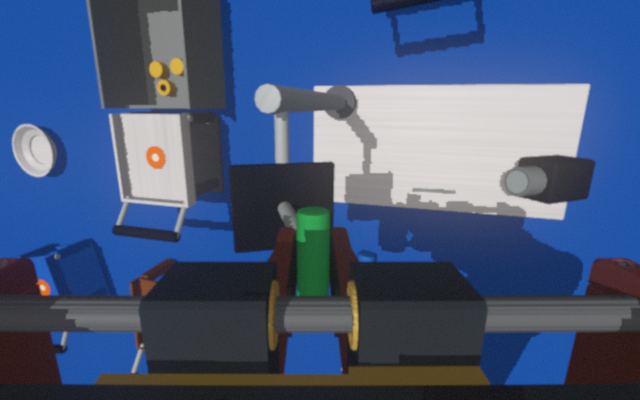

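```bash
python3 -m pendant '[[-0.3,0,-0.05,0,0,0,1],[-0.58,0,-0.09,0,0,0,1],[-0.86,0,-0.1,0,0,0,1],[-1.17,0,-0.09,0,0,0,1],[-1.47,0,-0.05,0,0,0,1],[-1.74,0,0,0,0,0,1],[-1.74,0,0,0,0,0,1],[-1.74,0,0,0,0,0,1]]'; python3 tgt.py "[.5678,-.0478,.3030]"; python3 -c "from h import *; snap('wrist','w13');snap('scene','s13');f=snap('side','d13');cv2.imwrite('pics/d13c.png',cv2.resize(f['frame'][140:310,250:420,::-1],(600,600),interpolation=2))"
```

```text
t: 12.87
eef_pos: [0.5685, -0.0494, 0.304]
tcp_rot: [0.099, -0.672, 0.728, 0.09]
wrist_force: [0.1, -4.6, 4.5]
opening: 0.0151
pos [ 0.5685 -0.0494  0.304 ] F [ 0.1 -4.6  4.5] open 0.0151
[[-0.077 -0.997  0.024]
 [-0.961  0.081  0.264]
 [-0.266 -0.003 -0.964]]
units [-0.05  0.03  0.05]
```

View pics/w13.png

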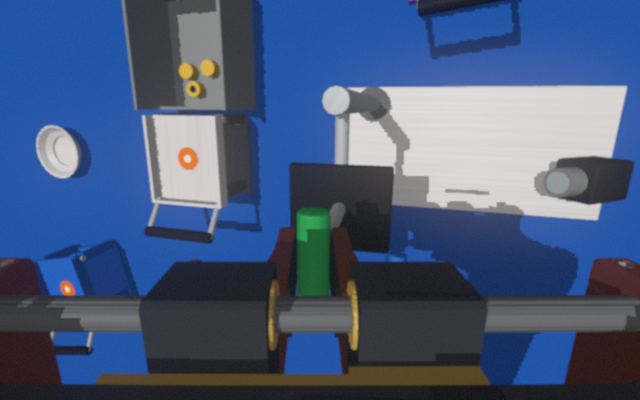

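View pics/d13c.png

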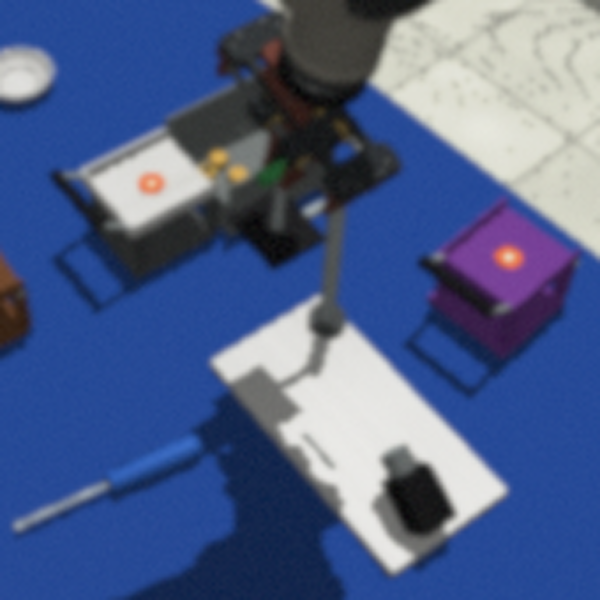

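By displacement the mirror is at about 0.054 rad against the goal of 0.037. I'll nudge 1.5 mm and check independently by fitting a plane to the depth of the mirror's back.

```bash
python3 -m pendant '[[-0.03,0,0,0,0,0,1],[-0.06,0,0,0,0,0,1],[-0.06,0,0,0,0,0,1],[-0.06,0,0,0,0,0,1],[-0.06,0,0,0,0,0,1],[-0.06,0,0,0,0,0,1]]'; python3 tgt.py "[.5678,-.0478,.3030]"; cat > ang.py <<'E'
from h import *
import sys
y=np.radians(-4.6);X=np.array([np.cos(y),np.sin(y),0]);Y=np.array([-np.sin(y),np.cos(y),0])
for n in sys.argv[1:]:
    f=load(n+".npz"); h=f["frame"].max(axis=2); P=[]
    for v in range(120,275,2):
        for u in range(225,410,2):
            if h[v,u]<70 and f["z_map"][v,u]>0:
                p=dep(f,u,v)
                if .20<p[2]<.265: P.append(p)
    P=np.array(P); 
    for _ in range(4):
        c=P.mean(0); w=np.linalg.svd(P-c,full_matrices=False)[2][2]; w*=np.sign(w[2]); r=(P-c)@w; P=P[abs(r)<max(.002,2*r.std())]
    print(n,len(P),"c",c.round(3),"n",w.round(3),"tilt about x",np.arctan2(-w@Y,w[2]).round(4),"rms",r.std().round(4))
E
python3 -c "from h import *; snap('wrist','w14');snap('scene','s14')"; python3 ang.py w11 w12 w13 w14
```

```text
t: 13.52
eef_pos: [0.5686, -0.0486, 0.304]
tcp_rot: [0.099, -0.672, 0.729, 0.09]
wrist_force: [1.3, -6.1, 3.9]
opening: 0.0152
pos [ 0.5686 -0.0486  0.304 ] F [ 1.3 -6.1  3.9] open 0.0152
[[-0.078 -0.997  0.024]
 [-0.961  0.082  0.264]
 [-0.265 -0.003 -0.964]]
units [-0.02  0.03  0.05]
w11 1465 c [ 0.575 -0.049  0.229] n [-0.039 -0.478  0.877] tilt about x 0.5003 rms 0.0006
w12 1569 c [ 0.575 -0.047  0.23 ] n [-0.038 -0.482  0.875] tilt about x 0.5047 rms 0.0006
w13 1543 c [ 0.574 -0.055  0.228] n [-0.004 -0.057  0.998] tilt about x 0.0575 rms 0.0007
w14 1537 c [ 0.574 -0.055  0.228] n [-0.002 -0.049  0.999] tilt about x 0.0489 rms 0.0007
```

The plane fit reads 0.500 with the mirror at rest, which is correct, and 0.049 now. One last 1 mm nudge to the centre, then the final checks.

```bash
python3 -m pendant '[[-0.05,0,0,0,0,0,1],[-0.05,0,0,0,0,0,1],[-0.05,0,0,0,0,0,1],[-0.05,0,0,0,0,0,1],[-0.05,0,0,0,0,0,1],[-0.05,0,0,0,0,0,1],[-0.05,0,0,0,0,0,1],[-0.05,0,0,0,0,0,1]]'; python3 tgt.py "[.5678,-.0478,.3030]"; python3 -c "from h import *; snap('wrist','w15');f=snap('scene','s15');cv2.imwrite('pics/s15c.png',cv2.resize(f['frame'][130:330,230:450,::-1],(660,600),interpolation=2))"; python3 ang.py w15
python3 - <<'E'
from h import *
f=load("w15.npz");y=np.radians(-4.6);X=np.array([np.cos(y),np.sin(y)]);Y=np.array([-np.sin(y),np.cos(y)])
h=cv2.cvtColor(f["frame"],cv2.COLOR_RGB2HSV)
m=((h[...,0]>18)&(h[...,0]<30)&(h[...,1]>130)&(h[...,2]>120)).astype(np.uint8); m[250:]=0
b=np.array([.5916,.1821])+.137*X
c,_=cv2.findContours(m,0,2)
for k in c:
    if cv2.contourArea(k)>15:
        e=cv2.minEnclosingCircle(k)[0]; p=dep(f,*e); print(np.round(e,0),p.round(3),"in bin",((p[:2]-b)@X).round(3),((p[:2]-b)@Y).round(3))
mk=[(188,158)]
for q in [(165,130),(165,190),(205,140),(205,190)]: print("tray floor z",dep(f,*q).round(3))
E
```

```text
t: 14.28
eef_pos: [0.5686, -0.0475, 0.3041]
tcp_rot: [0.099, -0.672, 0.729, 0.09]
wrist_force: [1.1, -6.0, 2.2]
opening: 0.0151
pos [ 0.5686 -0.0475  0.3041] F [ 1.1 -6.   2.2] open 0.0151
[[-0.078 -0.997  0.024]
 [-0.961  0.082  0.264]
 [-0.265 -0.002 -0.964]]
units [0.03 0.03 0.04]
w15 1535 c [ 0.573 -0.056  0.228] n [-0.001 -0.038  0.999] tilt about x 0.038 rms 0.0007
[195.  88.] [0.683 0.194 0.017] in bin -0.047 0.019
[187.  71.] [0.708 0.204 0.016] in bin -0.022 0.031
[210.  68.] [0.708 0.166 0.018] in bin -0.02 -0.007
tray floor z [0.63  0.211 0.073]
tray floor z [0.55  0.228 0.074]
tray floor z [0.614 0.153 0.074]
tray floor z [0.549 0.165 0.074]
```

View pics/w15.png

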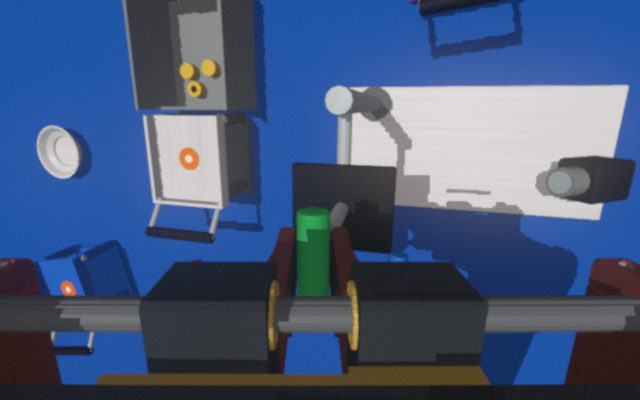

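View pics/s15c.png

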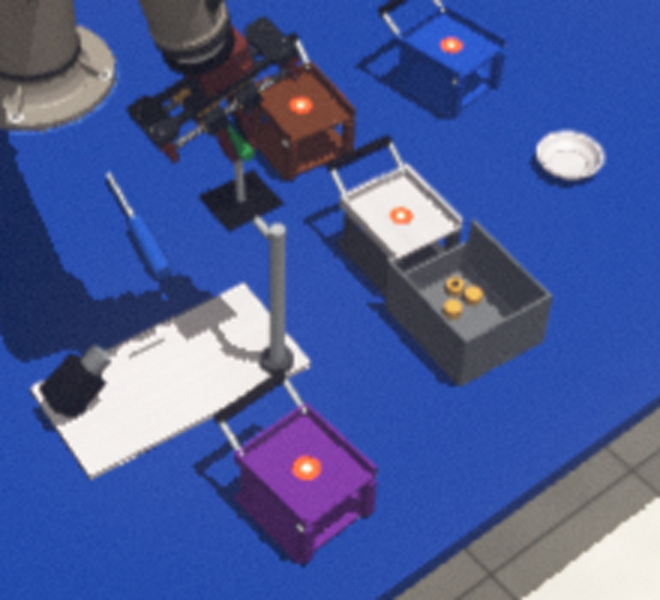

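```bash
python3 - <<'E'
from h import *
f=load("w7.npz");y=np.radians(-4.6);X=np.array([np.cos(y),np.sin(y)]);Y=np.array([-np.sin(y),np.cos(y)])
b=np.array([.5916,.1821])+.137*X
for e in [(424,137),(440,131),(440,153),(441,171)]:
    p=dep(f,*e); print(p.round(3),((p[:2]-b)@X).round(3),((p[:2]-b)@Y).round(3))
from bench import arm
print(arm.finish_job())
E
```

```text
[0.682 0.196 0.02 ] -0.048 0.021
[0.708 0.203 0.017] -0.022 0.03
[0.709 0.167 0.016] -0.019 -0.005
[0.711 0.137 0.017] -0.015 -0.035
the job is handed in; nothing more can be done
None
```

I tipped the aluminium tray by its black handle to about 1.03 rad, and all four spacers slid into the grey bin. I lowered the tray flat again, then took the green handle and turned the mirror from its rest angle to the goal. The job was handed in at about 14.3 s while still holding the mirror.

**Last checks:**
- **Mirror:** a plane fit to the depth image gives +0.038 rad. The goal is +0.037 rad, for a marker y of 0.231 m. The same fit read 0.500 rad with the mirror at rest, which is correct. Fingers are at 15 mm on the 16 mm bar, with about 6 N at the wrist.
- **Tray:** floor at 73–74 mm at all four corners, so it is flat, and the marker is clear.
- **Spacers:** all four measured inside the bin after the tray was lowered, within 48 mm in x and 35 mm in y of the bin's middle, with tops at 16–20 mm.
- **Bystanders:** the screwdriver and the dish look unmoved in the pictures. The canister was not in the last crops; I never went near it.

**What disagreed or fell short:**
- In the last views only three spacers can be seen. The fourth is hidden behind the bin wall, and its position comes from the earlier wrist view.
- The first swing left the mirror at about 0.055 rad, 1.5 mm short of the goal, and two nudges corrected it.
- Setting the tray down gave a brief 44 N reading at the wrist. That is below the 120 N wrist limit; the fingers were holding the handle, so I take it as the tray meeting its frame.

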